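# Fit the slot nozzle to the bench dust extractor

## Task

Get the dust extractor ready for cleaning the circuit board: push the slot nozzle's socket onto the extractor's drooping tapered spigot until it is fully home against the collar and stays there by friction alone when you let go. Then press the damper lever on the front of the extractor down until its catch holds it down, and leave the other things on the bench where they are.

Things in the scene. Friction and masses are not known exactly. Their poses are not given: they have to be found in the camera images.
- nozzle: Black plastic slot nozzle, 150 mm long, about 90 g, lying on the bench. Origin: centre of its flat-sided grip block, on the nozzle's axis, 25 mm above the bench as it lies. x axis: along it, from round socket to flat slot mouth; z up as it lies. Block 54 (x) by 46 (y, the width to grasp) by 50 mm (z). The slot mouth ends at x = +77 mm, 68 mm wide, 20 mm thick.
- nozzle_rim (a point): Centre of the round socket's rim (its open end), at x = -73 mm in the nozzle's frame, with the nozzle's axes. The cuff is 49 mm in outside diameter and reaches to the grip block at x = -27 mm; its tapered bore is 40 mm wide at the rim, 26 mm at its bottom 46 mm in.
- spigot: Tapered spigot on the extractor's swan neck, pointing to the extractor's -y side and drooping 0.2 to 0.55 rad below level (differs from run to run; too stiff to move in this work). Origin: centre of the front face of its collar, a 60 mm disc where the nozzle's rim ends. z axis: along the spigot, out of its free end. Fully home: nozzle_rim on this origin, nozzle's x along this z; its roll is free.
- extractor: Grey bench dust extractor, fixed to the bench: box 150 mm (x) by 230 mm (y, from -85 to +145) by 90 mm tall, with a white filter can on top up to 120 mm. Origin: on its underside, mid-way in x, 85 mm from its -y side. Its -x side, with the damper lever, faces the robot more or less. The swan neck, 38 mm thick, rises from its top at x = +20, y = +30 mm to 220 mm height and turns to -y.
- damper (a joint): Damper lever: bare metal paddle 79 mm long, 36 mm wide, hinged on the extractor's front, sticking out to the robot. 0 = up (0.3 rad above level), 0.62 rad = stop (0.32 rad below level). A spring pushes it up with 1 to 3 N at the press point; between 0.15 and 0.33 rad a sprung catch makes that up to about 6 N, then it gives; pressed to 0.5 rad or more the catch holds it down, near 0.5 rad.
- damper_press (a point): Point on the paddle's upper face to press, 65 mm from the hinge, 10 mm short of the free end's round bead; it goes down about 31 mm to where the catch holds it and 38 mm to its stop. Its axes are the paddle's: x from the free end to the hinge, y across it.
- bell: Black round bell-mouthed nozzle, 75 mm tall, 72 mm across its mouth, on which it stands. Not to be used; leave it. Origin: centre of its underside.
- carton: Open cardboard box, 100 by 100 by 110 mm tall. Leave it. Origin: centre of its underside.
- board: Green circuit board with sockets and a heat sink, 140 by 200 mm, 35 mm high. Leave it. Origin: centre of its underside.
- driver: Screwdriver with a red handle, lying on the bench. Leave it. Origin: under its middle.
- spigot_tip (a point): Centre of the spigot's free end, 44 mm out from the collar. Aluminium cone with four sprung black ribs: over them 46 mm wide at the collar, 33 mm at the free end, rounded. They start to bind about 20 mm before the rim meets the collar; the push grows to about 12 to 18 N there, then rises steeply. Let go, they hold the nozzle by friction; not pushed on, it slides off.
Mind the look-alikes: they are no part of the job. Leave any blue or pink look-alike of the nozzle alone.

How it is judged:
On the way, in this order (a step that is already met when the one before it is completed fails the run):
1. the slot nozzle is fully home on the spigot, held by friction alone, nothing of the robot touching it (distance between nozzle_rim and spigot below 0.006 m and angle between the x axis of nozzle and the z axis of spigot, either way round below 0.12 rad and contact force between nozzle and the fingers below 0.05 N and contact force between nozzle and the arm below 0.05 N), for 0.3 s.
2. the damper lever has been pressed past its catch and stays down (value of joint damper above 0.45 rad), for 0.3 s.
At the end, for the whole second after the job is handed in: The slot nozzle sits at rest on the spigot, its rim's centre within 6 mm of the collar's and its axis within 0.12 rad of the spigot's; the damper lever is down (past 0.45 of 0.62 rad) (distance between nozzle_rim and spigot below 0.006 m and angle between the x axis of nozzle and the z axis of spigot, either way round below 0.12 rad and linear speed of nozzle below 0.02 m/s and value of joint damper above 0.45 rad); the robot touches nothing.
It fails at once if the bell nozzle is moved by more than 40 mm (distance of bell from where it was at the start of the episode above 0.04 m).
It fails at once if the carton is moved by more than 40 mm (distance of carton from where it was at the start of the episode above 0.04 m).
It fails at once if the board is moved by more than 40 mm (distance of board from where it was at the start of the episode above 0.04 m).
It fails at once if the screwdriver is moved by more than 40 mm (distance of driver from where it was at the start of the episode above 0.04 m).
It also fails if it takes over 64 s, if anything falls off the work surface, if the arm or the gripper's body presses on something with over 40 N, if the wrist force passes 120 N, or if a joint passes its speed limit or range.

## Robot

A 6-joint arm with a two-finger parallel gripper is mounted at the origin on the work surface. World frame = base frame: x ahead of the robot, y to its left, z up, the work surface at z = 0. Lengths are in m, angles in rad, forces in N, time in s.
With the tool pointing down it reaches from about 0.275 to 0.725 m from the base axis. Payload 15.9 kg.
Tool frame: the origin (TCP) lies at the centre of the arm's flange, where the gripper is bolted on; the fingertips stand 173 mm ahead of it and the grasp point (between the pads) lies 155 mm ahead of it (robot.pinch_z is the distance from the TCP to the grasp point, in m); y points along the fingers, z is the direction in which the jaws open and shut, and the axes are right-handed (so a half turn about y gives the same grasp; the last joint's range is limited). The gripper opens to 85 mm and grips with 20 to 120 N. Pads are 22 mm wide; open, the fingers measure 114 mm over their backs; the gripper's body (76 mm by 85 mm) begins 54 mm behind the grasp point. The pads swing forward as they close: fully open they stand 13 mm farther back than shut.
Start: joints at [1.157, 0.213, -0.034, 1.323, 0, 1.571], TCP at [0.201, 0.458, 0.405] pointing down, gripper open.
Joint ranges: [-2.98, 2.98], [-0.74, 1.72], [-1.14, 1.35], [-2.1, 2.04], [-1.57, 1.44], [-3.14, 3.14]. Speed limits (rad/s): [1.89, 1.89, 2.39, 2.57, 3.14, 3.14].

## Interface

Orientations are given as a unit quaternion [x, y, z, w].
In Python, from rig import monitor, vision, order, robot gives the robot as it stands. The module is installed in compiled form; this text tells all that it offers.
- The arm moves only by the tool jog_arm, never from a script. Its argument "rows" is a list of rows, each a list of 7 numbers: the closure, from 0 (fully open) to 1 (shut), then the shift along the world's x, y, z in m, then the turn, a rotation vector about the world's x, y, z in degrees. In form: [[gripper, x, y, z, rx, ry, rz], ...]. A call has 1 to 12 rows; each row shifts and turns the commanded pose from where the row before left it; what a row does not reach is not made up. A row lasts 1/8 s, in which the tool goes at most 62.5 mm and 10.7 degrees, less where a joint would pass 70% of its speed; a pose out of reach is approached as far as the arm can. A call with a gripper value outside its range is refused whole. The fingers move at their own pace and stop on an object; "newtons" is the grip in N (left out, the last holds). Time passes only in rows, so rows that do not move let the fingers close. It gives the time, the measured TCP pose, the force and the opening at its end, in the units of the state.
- monitor.state(): the state, without advancing time (a new reading comes with each control period).
- vision.snapshot(name): name is "side" or "top"; returns the picture (480x640x3 uint8, blue, green, red); there is no depth.
- vision.camera_params(name): a dict with "mtx" (3x3 intrinsics, pixels), "eye" and "orientation" of the camera in the world. Camera axes: x right, y down, z forward; pixel columns grow to the right and rows downward; lengths in m; the calibration is good to about 2 mm. A picture is of the moment at which its call begins. camera_params takes no time and is no camera call.
- order.sign_off(): hands the job in, once; it reports no verdict.
The state is a dict: "time_s": time; "qpos": joint angles; "joint_vel": joint speeds; "joint_torque": joint torques, N m; "position": TCP position; "tcp_rot": TCP orientation; "wrist_force": force on the tool from outside, world axes, zero at the start; "ft_torque": the same for the moment, N m; "width": finger opening in m.
Only numpy, scipy, OpenCV 4.12 (cv2) and the standard library are available. Lean on these libraries where they do the work, as an engineer would, in place of code of your own. Each camera call takes 0.05 s, during which the arm holds its last target.

## Working session

There is one attempt and no reset: what is moved stays moved. The work goes in short steps, Python scripts to look and compute and a tool call to move; the robot and the scene stay as the last step left them, time stands still between calls to the robot, and variables do not carry over. Pictures are saved under pics/ and viewed, and the job is handed in when it is done.

Besides the shell and the picture viewer there is one more tool, called after "Emit:" as name(argument=value, ...) on one line, values as JSON. jog_arm: Moves the arm, as the interface text tells. Its arguments: {"type":"object","properties":{"rows":{"type":"array"},"newtons":{"type":"number"}},"required":["rows"]}

```bash
mkdir -p pics
python3 - <<'E'
from rig import monitor, vision, order, robot
import cv2
for n in("side","top"):
    cv2.imwrite(f"pics/{n}0.png",vision.snapshot(n)); print(vision.camera_params(n))
print(monitor.state(), robot.pinch_z)
E
```

```text
{'mtx': array([[503.29949644,   0.        , 317.87784992],
       [  0.        , 503.29949644, 241.39516781],
       [  0.        ,   0.        ,   1.        ]]), 'eye': array([0.33783876, 0.53742057, 0.95567437]), 'orientation': array([-0.14292622,  0.92638327, -0.34391727,  0.05574078])}
{'mtx': array([[517.97957807,   0.        , 318.77545903],
       [  0.        , 517.97957807, 245.63127409],
       [  0.        ,   0.        ,   1.        ]]), 'eye': array([ 0.49276035, -0.14409659,  1.42391623]), 'orientation': array([-0.70453501,  0.7089861 , -0.01675643,  0.02623635])}
{'time_s': 0.1, 'qpos': array([ 1.15698483e+00,  2.13320972e-01, -3.50000234e-02,  1.32348311e+00,
       -6.21537377e-06,  1.57078639e+00]), 'joint_vel': array([ 0.00065893,  0.00036117,  0.00238975, -0.00078383,  0.00074509,
       -0.00087036]), 'joint_torque': array([ 3.60252329e-05, -6.87248039e+01,  4.87808490e+01,  1.21710473e-02,
       -3.98852058e-05, -1.02576780e-05]), 'position': array([0.20099962, 0.4576782 , 0.40425709]), 'tcp_rot': array([ 0.69237487, -0.1453304 ,  0.1451883 , -0.69167656]), 'wrist_force': array([-0.29373157,  0.46096143,  0.20392514]), 'ft_torque': array([ 0.02715321, -0.01096502, -0.01947692]), 'width': 0.08538846743712195} 0.1547
```

View pics/side0.png

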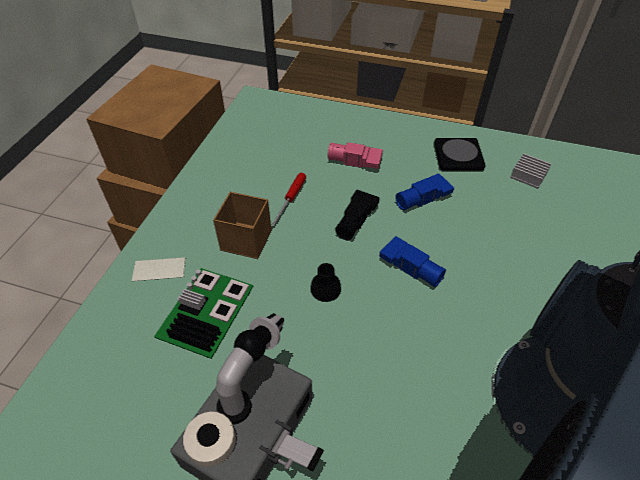

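View pics/top0.png

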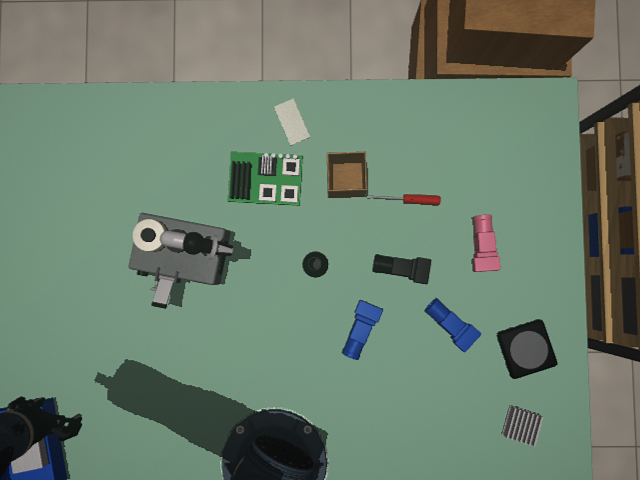

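The side view shows the black slot nozzle at about (357,214), the bell at (325,283), and the pink (355,155) and two blue (425,190), (412,260) look-alikes. In the top view the black slot nozzle is at (402,267), with its round socket on the left. The spigot is at about (235,248) and the lever at (163,293). I'll confirm these in enlarged crops.

```bash
cat > h.py <<'E'
import numpy as np, cv2
from scipy.spatial.transform import Rotation as R
from rig import monitor, vision, order, robot
def cam(n):
    p=vision.camera_params(n); return p['mtx'],np.array(p['eye']),R.from_quat(p['orientation']).as_matrix()
def ray(n,uv):
    K,e,M=cam(n); d=M@np.linalg.solve(K,[uv[0],uv[1],1.]); return e,d/np.linalg.norm(d)
def onz(n,uv,z):
    e,d=ray(n,uv); return e+d*(z-e[2])/d[2]
def tri(a,b):
    e1,d1=ray('side',a); e2,d2=ray('top',b)
    A=np.stack([d1,-d2],1); s=np.linalg.lstsq(A,e2-e1,rcond=None)[0]
    p,q=e1+s[0]*d1,e2+s[1]*d2; return (p+q)/2,np.linalg.norm(p-q)
def proj(n,p):
    K,e,M=cam(n); c=K@(M.T@(np.asarray(p)-e)); return c[:2]/c[2]
def crop(img,x0,y0,w,h,s,fn):
    cv2.imwrite(fn,cv2.resize(img[y0:y0+h,x0:x0+w],None,fx=s,fy=s,interpolation=cv2.INTER_CUBIC))
E
python3 - <<'E'
from h import *
t=cv2.imread('pics/top0.png');s=cv2.imread('pics/side0.png')
a=cv2.resize(t[235:295,360:440],None,fx=5,fy=5,interpolation=cv2.INTER_CUBIC)
b=cv2.resize(s[180:240,320:400],None,fx=5,fy=5,interpolation=cv2.INTER_CUBIC)
c=cv2.resize(t[210:310,125:258],None,fx=3,fy=3,interpolation=cv2.INTER_CUBIC)
d=cv2.resize(s[305:405,200:333],None,fx=3,fy=3,interpolation=cv2.INTER_CUBIC)
cv2.imwrite('pics/c1.png',np.vstack([np.hstack([a,b])[:, :798],np.hstack([c,d])[:, :798]]))
E
```

```text
(no output)
```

View pics/c1.png

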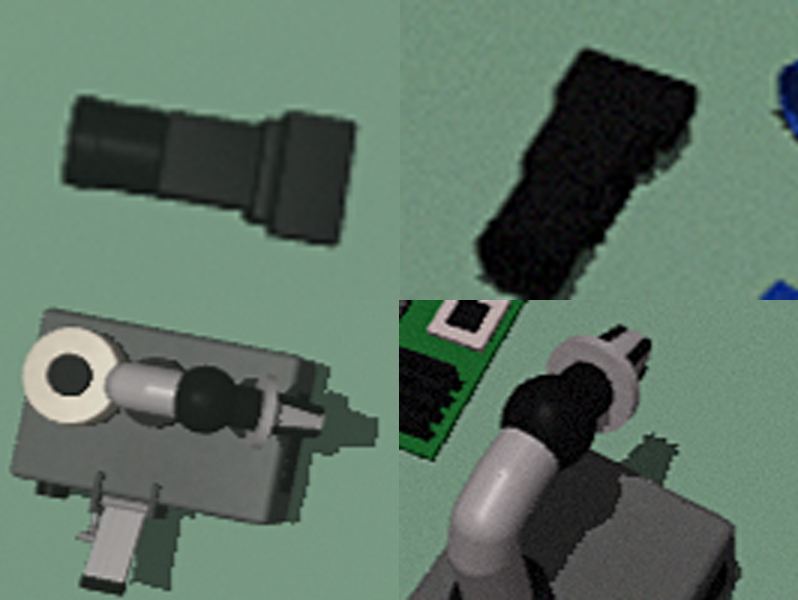

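Run:
```python
from h import *
rim=onz('top',(374.4,263),.025); mo=onz('top',(429.2,271.6),.025)
print(rim,mo,np.linalg.norm(mo-rim),np.degrees(np.arctan2(*(mo-rim)[1::-1])))
t=cv2.imread('pics/top0.png');s=cv2.imread('pics/side0.png')
c=cv2.resize(t[225:275,195:245],None,fx=8,fy=8,interpolation=cv2.INTER_CUBIC)
d=cv2.resize(s[308:358,240:290],None,fx=8,fy=8,interpolation=cv2.INTER_CUBIC)
cc=np.hstack([c,d])
cc=cv2.convertScaleAbs(cc,alpha=1.3,beta=10)
cv2.imwrite('pics/c2.png',cc)
```

```text
[ 0.53007075 -0.27530976  0.025     ] [ 0.50602214 -0.422228    0.025     ] 0.14887345878633376 -99.2961336437958
```

View pics/c2.png

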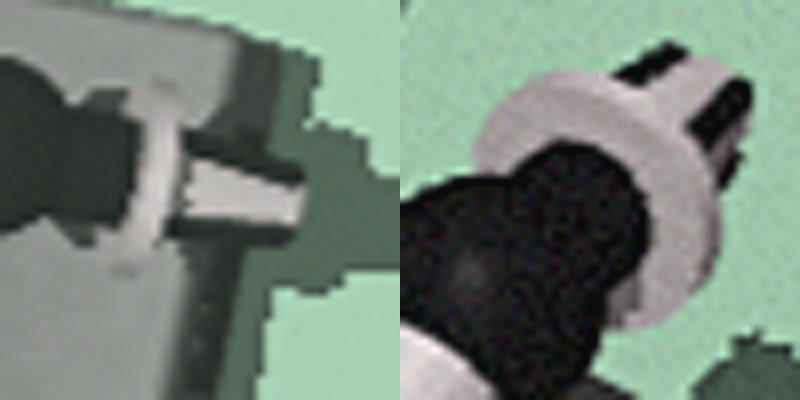

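Run:
```python
from h import *
t=cv2.imread('pics/top0.png');s=cv2.imread('pics/side0.png')
d=cv2.resize(s[312:350,244:294],None,fx=16,fy=15.6,interpolation=cv2.INTER_LANCZOS4)
cv2.imwrite('pics/c3.png',cv2.convertScaleAbs(d,alpha=1.5,beta=-50))
d=cv2.resize(t[230:268,196:246],None,fx=16,fy=15.6,interpolation=cv2.INTER_LANCZOS4)
cv2.imwrite('pics/c4.png',cv2.convertScaleAbs(d,alpha=1.5,beta=-10))
```

```text
(no output)
```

View pics/c3.png

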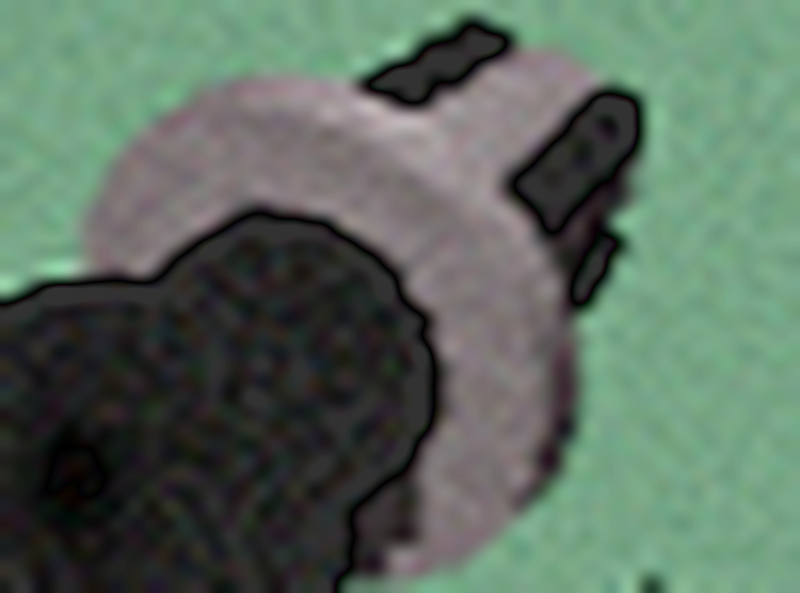

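View pics/c4.png

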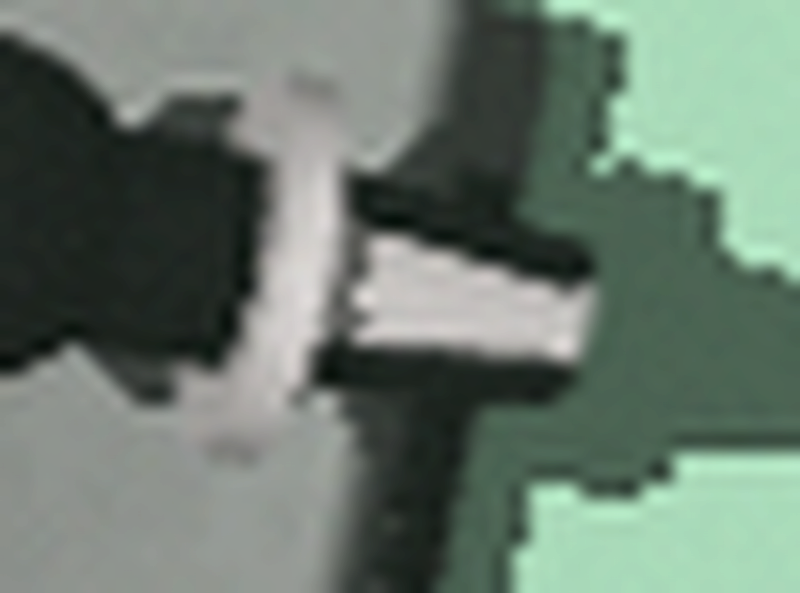

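Run:
```python
from h import *
S=lambda x,y:(x/16-.5+244,y/15.6-.5+312)
T=lambda x,y:(x/16-.5+196,y/15.6-.5+230)
c,ec=tri(S(330,326),T(275,270)); t,et=tri(S(555,137),T(580,321))
d=t-c; L=np.linalg.norm(d);d/=L
print(c,ec,t,et,L,d,'droop',-np.arcsin(d[2]),'yaw',np.degrees(np.arctan2(d[1],d[0])))
# extractor box top edges at z=.09 (c1 crop: 3x, origin 125,210; y-300)
P=lambda x,y:(x/3-.33+125,(y-300)/3-.33+210)
pts=[onz('top',P(*q),.09) for q in [(45,310),(305,356),(275,523),(12,475)]]
for p in pts:print(p)
for i in range(4):
    v=pts[(i+1)%4]-pts[i];print(np.linalg.norm(v),np.degrees(np.arctan2(v[1],v[0])))
```

```text
[0.56935355 0.12946293 0.17772956] 0.0037587539385084694 [0.56137609 0.08680916 0.15628432] 0.0018440225984070423 0.048403327332099656 [-0.16481232 -0.88121563 -0.44305294] droop 0.45900123669382076 yaw -100.59354832478944
[0.66223502 0.33920373 0.09      ]
[0.6205522  0.11289185 0.09      ]
[0.4767983  0.13799509 0.09      ]
[0.51936996 0.3656137  0.09      ]
0.23011850756849284 -100.43595453566905
0.14592928377160647 170.0945195600191
0.23156549488732187 79.40632542318706
0.14528562295019404 -10.473435185208912
```

Run:
```python
from h import *
st=monitor.state(); M=R.from_quat(st['tcp_rot']).as_matrix(); print(M.round(3))
print('bell top',onz('top',(315.5,264),.05), onz('top',(315.5,264),0.0))
col=np.array([.5690,.1283,.1762])
for dr in (.35,.4,.45,.5):
    yaw=np.radians(-100.4); d=np.array([np.cos(yaw)*np.cos(dr),np.sin(yaw)*np.cos(dr),-np.sin(dr)])
    for n in('side','top'):
        a=proj(n,col);b=proj(n,col+.044*d);K,e,Mx=cam(n);v=(col-e)/np.linalg.norm(col-e)
        print(dr,n,a.round(1),(b-a).round(2),'angle',np.degrees(np.arctan2(*(b-a)[::-1])).round(1),'ratio',abs(v@d).round(3))
```

```text
[[ 0.916 -0.     0.402]
 [-0.402 -0.001  0.916]
 [ 0.    -1.    -0.001]]
bell top [ 0.52772831 -0.11693901  0.05      ] [ 0.52900087 -0.11595068  0.        ]
0.35 side [265.7 332.4] [ 12.58 -13.15] angle -46.3 ratio 0.666
0.35 top [213.1 246.3] [17.89  3.3 ] angle 10.5 ratio 0.128
0.4 side [265.7 332.4] [ 12.43 -12.22] angle -44.5 ratio 0.698
0.4 top [213.1 246.3] [17.72  3.29] angle 10.5 ratio 0.177
0.45 side [265.7 332.4] [ 12.25 -11.26] angle -42.6 ratio 0.729
0.45 top [213.1 246.3] [17.5   3.27] angle 10.6 ratio 0.226
0.5 side [265.7 332.4] [ 12.03 -10.29] angle -40.5 ratio 0.758
0.5 top [213.1 246.3] [17.25  3.24] angle 10.6 ratio 0.274
```

Emit:
jog_arm(rows=[[0,0.018,-0.045,-0.005,0,0,-4.2],[0,0.018,-0.045,-0.005,0,0,-4.2],[0,0.018,-0.045,-0.005,0,0,-4.2],[0,0.018,-0.045,-0.005,0,0,-4.2],[0,0.018,-0.045,-0.005,0,0,-4.2],[0,0.018,-0.045,-0.005,0,0,-4.2],[0,0.018,-0.045,-0.005,0,0,-4.2],[0,0.018,-0.045,-0.005,0,0,-4.2],[0,0.018,-0.045,-0.005,0,0,-4.2]], newtons=100)

```text
time_s: 1.23
position: [0.3632, 0.0512, 0.3595]
tcp_rot: [-0.607, 0.362, -0.362, 0.607]
wrist_force: [1.6, 2.0, -0.2]
width: 0.0856
```

Emit:
jog_arm(rows=[[0,0.018,-0.045,-0.005,0,0,-4.2],[0,0.018,-0.045,-0.005,0,0,-4.2],[0,0.018,-0.045,-0.005,0,0,-4.2],[0,0.018,-0.045,-0.005,0,0,-4.2],[0,0.018,-0.045,-0.005,0,0,-4.2],[0,0.018,-0.045,-0.005,0,0,-4.2],[0,0.018,-0.045,-0.005,0,0,-4.2],[0,0.01,-0.045,-0.005,0,0,-4.2],[0,0.0,-0.04,-0.005,0,0,-4.2],[0,0,0,0,0,0,0]])

```text
time_s: 2.48
position: [0.4986, -0.3494, 0.3133]
tcp_rot: [-0.457, 0.54, -0.539, 0.457]
wrist_force: [0.0, 0.4, -0.5]
width: 0.0859
```

Run:
```python
from h import *
st=monitor.state(); M=R.from_quat(st['tcp_rot']).as_matrix(); print(st['position'],st['qpos'].round(3),np.degrees(np.arctan2(M[1,2],M[0,2])), M[:,1])
s=vision.snapshot('top');crop(s,300,180,200,150,4,'pics/t1.png')
```

```text
[ 0.4985506  -0.34942089  0.31332719] [-0.611  0.468  0.093  1.198 -0.     1.126] -9.51503730771682 [-1.47844136e-03  6.39068009e-04 -9.99998703e-01]
```

View pics/t1.png

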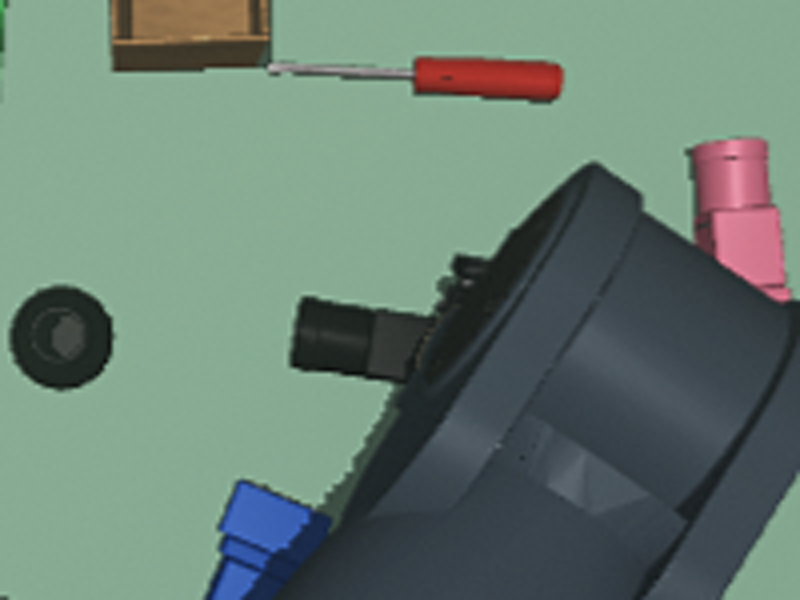

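The gripper hovers over the block, and the nozzle's cuff is visible at top-view (382,263), as measured before. I'll descend and grasp.

Emit:
jog_arm(rows=[[0,0.01,0.001,0,0,0,0],[0,0.0095,0.001,0,0,0,0],[0,0,0,-0.04,0,0,0],[0,0,0,-0.04,0,0,0],[0,0,0,-0.03,0,0,0],[0,0,0,-0.022,0,0,0],[0,0,0,0,0,0,0],[0.3,0,0,0,0,0,0],[0.6,0,0,0,0,0,0],[1,0,0,0,0,0,0],[1,0,0,0,0,0,0],[1,0,0,0,0,0,0]], newtons=100)

```text
time_s: 4.03
position: [0.5191, -0.3455, 0.1842]
tcp_rot: [0.457, -0.538, 0.54, -0.458]
wrist_force: [-0.4, 1.8, 7.9]
width: 0.0452
```

Emit:
jog_arm(rows=[[1,0,0,0,0,0,0],[1,0,0,0,0,0,0],[1,0,0,0,0,0,0],[1,0,0,0,0,0,0]])

```text
time_s: 4.53
position: [0.5191, -0.3455, 0.1842]
tcp_rot: [0.457, -0.538, 0.54, -0.458]
wrist_force: [1.0, 0.7, 8.2]
width: 0.0453
```

Emit:
jog_arm(rows=[[1,0,0,0.02,0,0,0],[1,0,0,0.04,0,0,0],[1,0,0,0.05,0,0,0],[1,0,0,0.05,0,0,0],[1,0,0.01,0.03,4,0,0],[1,0,0.04,0,4,0,0],[1,0,0.04,0,4,0,0],[1,0,0.03,0,4,0,0],[1,0,0.03,0,4,0,0],[1,0,0.03,0,4,0,0],[1,0,0,0,0,0,0],[1,0,0,0,0,0,0]])

```text
time_s: 6.02
position: [0.5186, -0.1655, 0.3731]
tcp_rot: [-0.353, 0.639, -0.416, 0.543]
wrist_force: [0.4, 0.5, -1.4]
width: 0.0451
```

```bash
cat > tgt.py <<'E'
from h import *
def run(dr=.43,yawd=-100.4,stand=.059,up=0.,off=(0.002,0.159),col=(.5690,.1283,.1762)):
    yaw=np.radians(yawd); d=np.array([np.cos(yaw)*np.cos(dr),np.sin(yaw)*np.cos(dr),-np.sin(dr)])
    a=np.array([-np.cos(yaw)*np.sin(dr),-np.sin(yaw)*np.sin(dr),-np.cos(dr)])
    st=monitor.state();M=R.from_quat(st['tcp_rot']).as_matrix()
    sg=np.sign(M[0,2]); # jaw dir sign
    z=np.cross(d,a); z*=np.sign(z@M[:,2]); Mt=np.stack([np.cross(a,z),a,z],1)
    g=np.array(col)+(stand+.073)*d-up*a
    p=g-off[0]*d-off[1]*a
    rv=np.degrees((R.from_matrix(Mt@M.T)).as_rotvec())
    print('pos',st['position'].round(4),'F',st['wrist_force'].round(1),'tq',st['ft_torque'].round(2),'w',st['width'].round(4))
    print('target',p.round(4),'delta',(p-st['position']).round(4),'rotvec deg',rv.round(2))
    return d,a
E
python3 -c "
from tgt import *
run(up=.03)
cv2.imwrite('pics/s2.png',vision.snapshot('side'));cv2.imwrite('pics/t2.png',vision.snapshot('top'))"
```

```text
Traceback (most recent call last):
  File "tgt.py", line 11, in run
    print('pos',st['position'].round(4),'F',st['wrist_force'].round(1),'tq',st['ft_torque'].round(2),'w',st['width'].round(4))
                                                                                                         ^^^^^^^^^^^^^^^^^
AttributeError: 'float' object has no attribute 'round'
```

```bash
sed -i "s/st\['width'\].round(4)/round(st['width'],4)/" tgt.py
python3 -c "
from tgt import *
run(up=.03)
cv2.imwrite('pics/s2.png',vision.snapshot('side'));cv2.imwrite('pics/t2.png',vision.snapshot('top'))"
```

```text
pos [ 0.5186 -0.1655  0.3731] F [ 0.4  0.5 -1.4] tq [-0.52 -0.01 -0.01] w 0.0451
target [ 0.5334 -0.0654  0.2938] delta [ 0.0149  0.1001 -0.0793] rotvec deg [ 0.36 -3.83 -1.92]
```

View pics/s2.png

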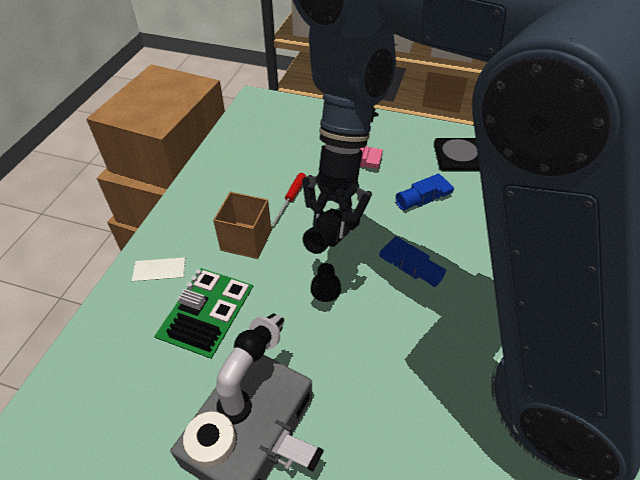

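View pics/t2.png

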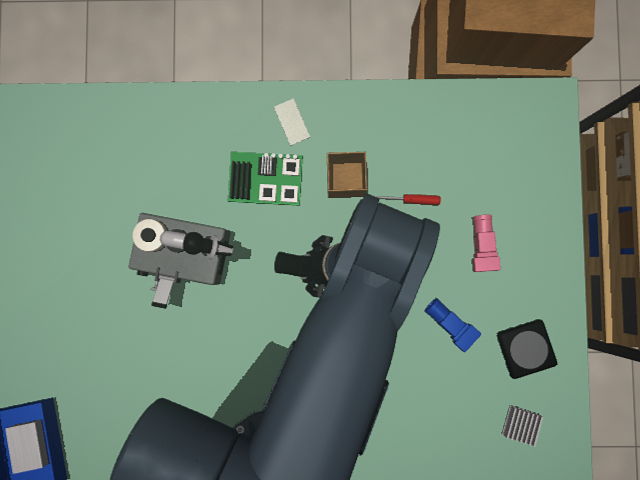

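The nozzle is held. Its socket rim shows at side-view (317,240) and top-view (277,263), and it faces the spigot. I'll move to just above the pre-insert pose.

Emit:
jog_arm(rows=[[1,0.005,0.025,0,0.1,-1.3,-0.6],[1,0.005,0.025,-0.015,0.1,-1.3,-0.6],[1,0.005,0.025,-0.025,0.1,-1.2,-0.7],[1,0,0.015,-0.02,0,0,0],[1,0,0.01,-0.02,0,0,0],[1,0,0,0,0,0,0],[1,0,0,0,0,0,0]])

```text
time_s: 7.0
position: [0.5338, -0.0658, 0.2935]
tcp_rot: [-0.326, 0.627, -0.434, 0.558]
wrist_force: [0.3, -1.2, -0.8]
width: 0.0451
```

```bash
python3 -c "
from tgt import *
run(up=.03)
a=vision.snapshot('side');b=vision.snapshot('top')
c=np.hstack([cv2.resize(a[230:380,200:350],(400,400),interpolation=2),cv2.resize(b[185:335,170:320],(400,400),interpolation=2)])
cv2.imwrite('pics/c5.png',cv2.convertScaleAbs(c,alpha=1.8,beta=15))"
```

```text
pos [ 0.5338 -0.0658  0.2935] F [ 0.3 -1.2 -0.8] tq [-0.43  0.03 -0.04] w 0.0451
target [ 0.5334 -0.0654  0.2938] delta [-0.0004  0.0004  0.0003] rotvec deg [ 0.01 -0.02  0.02]
```

View pics/c5.png

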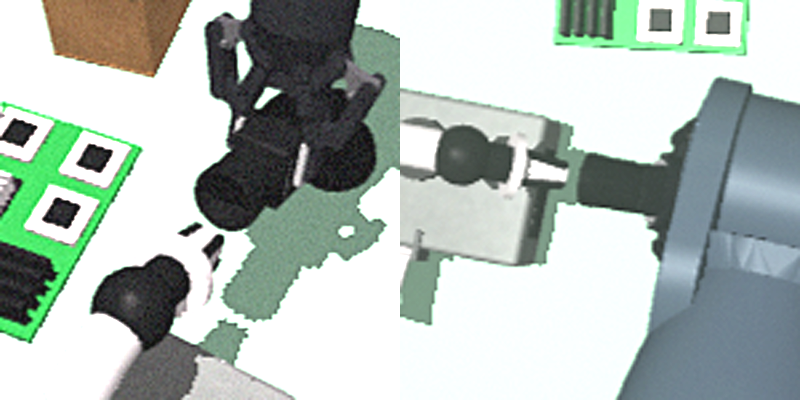

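```bash
python3 -c "
from tgt import *
d,a=run(up=.03)
rim=np.array([.5690,.1283,.1762])+.059*d-.03*a
print(rim,proj('side',rim),proj('top',rim))
a=vision.snapshot('side');b=vision.snapshot('top')
c=np.hstack([cv2.resize(a[280:330,260:310],(400,400),interpolation=2),cv2.resize(b[225:275,220:270],(400,400),interpolation=2)])
c=cv2.convertScaleAbs(255*(c/255.)**.45)
cv2.imwrite('pics/c6.png',c)"
```

```text
pos [ 0.5339 -0.0659  0.2936] F [-0.4  0.  -0.4] tq [-0.42  0.11 -0.03] w 0.0451
target [ 0.5334 -0.0654  0.2938] delta [-0.0005  0.0005  0.0002] rotvec deg [0.01 0.01 0.03]
[0.55706135 0.0632514  0.1788736 ] [284.59416272 303.8757174 ] [239.67298907 250.94608074]
```

View pics/c6.png

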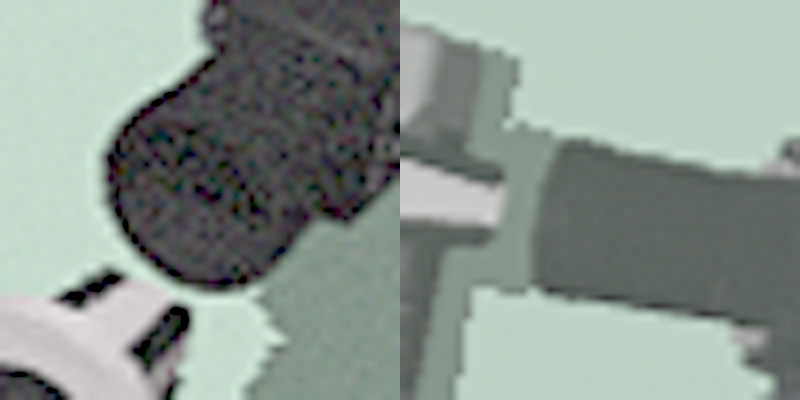

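The rim centre is at top-view (238.5,251.1), against (239.7,250.9) predicted. The side-view rim outline agrees within 0.3 px. I'll lower it onto the spigot axis.

Emit:
jog_arm(rows=[[1,0,0,-0.01,0,0,0],[1,0,0.004,-0.01,0,0,0],[1,0.001,0.005,-0.01,0,0,0],[1,0,0,0,0,0,0],[1,0,0,0,0,0,0]])

```text
time_s: 7.82
position: [0.5346, -0.0561, 0.2628]
tcp_rot: [-0.327, 0.628, -0.434, 0.558]
wrist_force: [-0.5, -1.0, -0.0]
width: 0.0449
```

```bash
python3 -c "
from tgt import *
d,a=run(stand=.059)
a=vision.snapshot('side');b=vision.snapshot('top')
c=np.hstack([cv2.resize(a[295:345,240:290],(400,400),interpolation=2),cv2.resize(b[225:275,205:255],(400,400),interpolation=2)])
c=cv2.convertScaleAbs(255*(c/255.)**.45)
cv2.imwrite('pics/c7.png',c)"
```

```text
pos [ 0.5346 -0.0561  0.2628] F [-0.5 -1.  -0. ] tq [-0.52  0.1  -0.04] w 0.0449
target [ 0.5357 -0.0531  0.2665] delta [0.0011 0.003  0.0037] rotvec deg [-0.01 -0.07 -0.03]
```

View pics/c7.png

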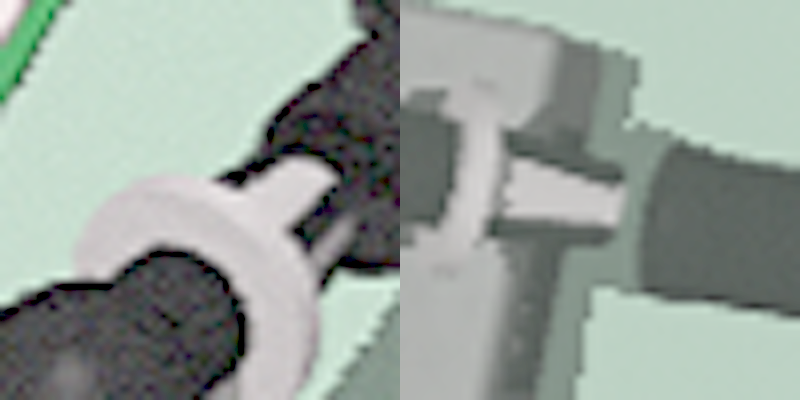

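Both views show the rim about 10 mm clear of the tip and in line with it. I'll advance along the axis.

Emit:
jog_arm(rows=[[1,0.001,0.003,0.004,0,0,0],[1,0,0,0,0,0,0],[1,0.0015,0.0078,0.0036,0,0,0],[1,0.0014,0.0078,0.0036,0,0,0],[1,0,0,0,0,0,0],[1,0,0,0,0,0,0]])

```text
time_s: 8.68
position: [0.5384, -0.0375, 0.2739]
tcp_rot: [-0.327, 0.628, -0.434, 0.558]
wrist_force: [0.3, 0.6, -0.7]
width: 0.0451
```

Emit:
jog_arm(rows=[[1,0.0014,0.0078,0.0036,0,0,0],[1,0.0014,0.0078,0.0036,0,0,0],[1,0,0,0,0,0,0],[1,0,0,0,0,0,0]])

```text
time_s: 9.18
position: [0.5414, -0.0218, 0.2813]
tcp_rot: [-0.326, 0.628, -0.434, 0.558]
wrist_force: [1.6, 0.7, 1.6]
width: 0.0449
```

```bash
python3 -c "
from tgt import *
d,a=run(stand=.020)
a=vision.snapshot('side');b=vision.snapshot('top')
c=np.hstack([cv2.resize(a[285:345,230:290],(400,400),interpolation=2),cv2.resize(b[220:280,195:255],(400,400),interpolation=2)])
c=cv2.convertScaleAbs(255*(c/255.)**.45)
cv2.imwrite('pics/c8.png',c)"
```

```text
pos [ 0.5414 -0.0218  0.2813] F [1.6 0.7 1.6] tq [-0.03 -0.18 -0.14] w 0.0449
target [ 0.5421 -0.0183  0.2828] delta [0.0007 0.0036 0.0014] rotvec deg [-0.03 -0.03 -0.03]
```

View pics/c8.png

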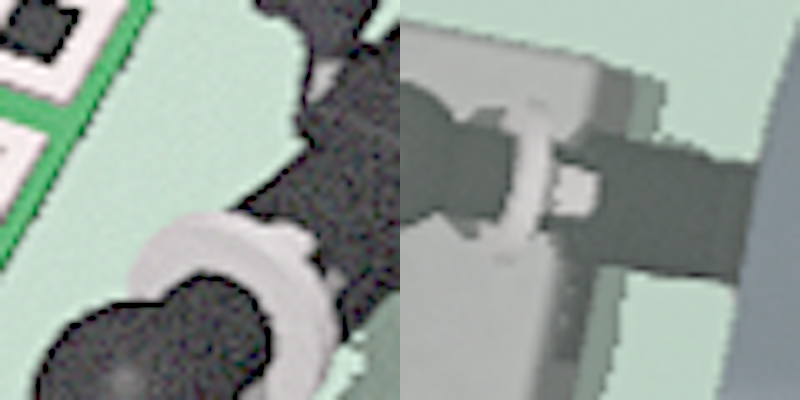

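The tip is inside the socket, with about 24 mm left and low forces. I'll push on.

Emit:
jog_arm(rows=[[1,0.0008,0.0045,0.0021,0,0,0],[1,0.0008,0.0045,0.0021,0,0,0],[1,0,0,0,0,0,0],[1,0,0,0,0,0,0]])

```text
time_s: 9.78
position: [0.5429, -0.0132, 0.2854]
tcp_rot: [-0.327, 0.628, -0.434, 0.558]
wrist_force: [1.0, -4.6, 2.0]
width: 0.0449
```

```bash
python3 -c "
from tgt import *
d,a=run(stand=.0)
print('F along d',monitor.state()['wrist_force']@d)"
```

```text
pos [ 0.5429 -0.0132  0.2854] F [ 1.  -4.6  2. ] tq [-0.71 -0.19 -0.34] w 0.0449
target [ 5.454e-01 -4.000e-04  2.911e-01] delta [0.0025 0.0128 0.0058] rotvec deg [ 0.02 -0.06  0.01]
F along d 3.1348377710375557
```

Emit:
jog_arm(rows=[[1,0.001,0.0034,0.0027,0,0,0],[1,0.0007,0.0036,0.0017,0,0,0],[1,0,0,0,0,0,0],[1,0,0,0,0,0,0]])

```text
time_s: 10.28
position: [0.5443, -0.0066, 0.2892]
tcp_rot: [-0.327, 0.628, -0.435, 0.557]
wrist_force: [-0.1, -10.3, -2.1]
width: 0.0453
```

```bash
python3 -c "
from tgt import *
d,a=run(stand=.0)
f=monitor.state()['wrist_force'];print('F d,a',f@d,f@a)"
```

```text
pos [ 0.5443 -0.0066  0.2892] F [ -0.1 -10.3  -2.1] tq [-2.15  0.1  -0.3 ] w 0.0453
target [ 5.454e-01 -4.000e-04  2.911e-01] delta [0.0011 0.0063 0.0019] rotvec deg [ 0.1  -0.14  0.04]
F d,a 10.073090489425713 -2.256979519296763
```

Emit:
jog_arm(rows=[[1,0.0006,0.0031,0.0016,0,0,0],[1,0.0005,0.0027,0.0013,0,0,0],[1,0,0,0,0,0,0],[1,0,0,0,0,0,0]])

```text
time_s: 10.78
position: [0.545, -0.0025, 0.2913]
tcp_rot: [-0.328, 0.628, -0.436, 0.555]
wrist_force: [-4.4, -30.5, -6.2]
width: 0.0451
```

```bash
python3 -c "
from tgt import *
d,a=run(stand=.0)
f=monitor.state()['wrist_force'];print('F d,a',f@d,f@a)
a=vision.snapshot('side');b=vision.snapshot('top')
c=np.hstack([cv2.resize(a[285:345,230:290],(400,400),interpolation=2),cv2.resize(b[220:280,195:255],(400,400),interpolation=2)])
c=cv2.convertScaleAbs(255*(c/255.)**.45)
cv2.imwrite('pics/c9.png',c)"
```

```text
pos [ 0.545  -0.0025  0.2913] F [ -4.4 -30.5  -6.2] tq [-5.58  0.76 -0.6 ] w 0.0451
target [ 5.454e-01 -4.000e-04  2.911e-01] delta [ 0.0004  0.0021 -0.0001] rotvec deg [ 0.36 -0.26  0.17]
F d,a 30.54154733717874 -7.192845131820818
```

View pics/c9.png

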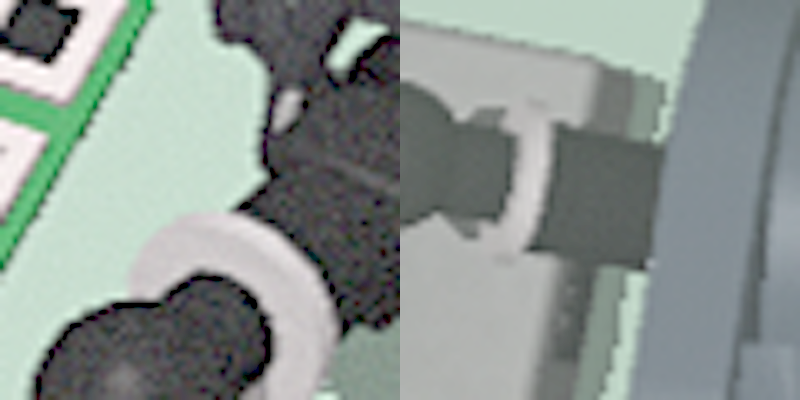

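The cuff now meets the collar in both views, with 30 N axial force, so the fit is rising steeply. I'll give one small extra push to make sure.

Emit:
jog_arm(rows=[[1,0.0003,0.0016,0.0008,0,0,0],[1,0,0,0,0,0,0],[1,0,0,0,0,0,0]])

```text
time_s: 11.25
position: [0.545, -0.0019, 0.2916]
tcp_rot: [-0.329, 0.628, -0.437, 0.554]
wrist_force: [-6.6, -44.0, -9.0]
width: 0.0451
```

```bash
python3 -c "
from tgt import *
d,a=run(stand=.0)
f=monitor.state()['wrist_force'];print('F d,a',f@d,f@a)"
```

```text
pos [ 0.545  -0.0019  0.2916] F [ -6.6 -44.   -9. ] tq [-7.85  1.21 -0.65] w 0.0451
target [ 5.454e-01 -4.000e-04  2.911e-01] delta [ 0.0004  0.0015 -0.0004] rotvec deg [ 0.53 -0.33  0.25]
F d,a 44.22639248431899 -10.356899261774695
```

Force is up 14 N over 0.7 mm, so it's home. I'll relax the push, then open.

Emit:
jog_arm(rows=[[1,-0.0003,-0.0016,-0.0004,0,0,0],[1,-0.0002,-0.0012,-0.0003,0,0,0],[1,0,0,0,0,0,0]])

```text
time_s: 11.62
position: [0.545, -0.0029, 0.2913]
tcp_rot: [-0.328, 0.628, -0.435, 0.556]
wrist_force: [1.4, -19.6, -9.9]
width: 0.0449
```

```bash
python3 -c "
from tgt import *
d,a=run(stand=.0)
f=monitor.state()['wrist_force'];print('F d,a',f@d,f@a)"
```

```text
pos [ 0.545  -0.0029  0.2913] F [  1.4 -19.6  -9.9] tq [-4.2   0.28 -0.88] w 0.0449
target [ 5.454e-01 -4.000e-04  2.911e-01] delta [ 0.0004  0.0025 -0.0002] rotvec deg [ 0.24 -0.24  0.12]
F d,a 21.385070523123087 1.0894401586732894
```

Emit:
jog_arm(rows=[[0.6,0,0,0,0,0,0],[0.4,0,0,0,0,0,0],[0.2,0,0,0,0,0,0],[0,0,0,0,0,0,0],[0,0,0,0,0,0,0],[0,0,0,0,0,0,0],[0,0,0,0,0,0,0],[0,0,0,0,0,0,0]])

```text
time_s: 12.62
position: [0.5455, -0.0014, 0.2927]
tcp_rot: [-0.327, 0.628, -0.434, 0.558]
wrist_force: [-0.3, 0.3, 0.4]
width: 0.0852
```

```bash
python3 -c "
from tgt import *
d,a=run(stand=.0)
print(a)
a=vision.snapshot('side');b=vision.snapshot('top')
c=np.hstack([cv2.resize(a[265:345,230:310],(400,400),interpolation=2),cv2.resize(b[220:300,185:265],(400,400),interpolation=2)])
c=cv2.convertScaleAbs(255*(c/255.)**.45)
cv2.imwrite('pics/c10.png',c)"
```

```text
pos [ 0.5455 -0.0014  0.2927] F [-0.3  0.3  0.4] tq [-0.37  0.09  0.  ] w 0.0852
target [ 5.454e-01 -4.000e-04  2.911e-01] delta [-0.0001  0.001  -0.0016] rotvec deg [-0.01 -0.07 -0.01]
[ 0.07525316  0.41002223 -0.90896575]
```

View pics/c10.png

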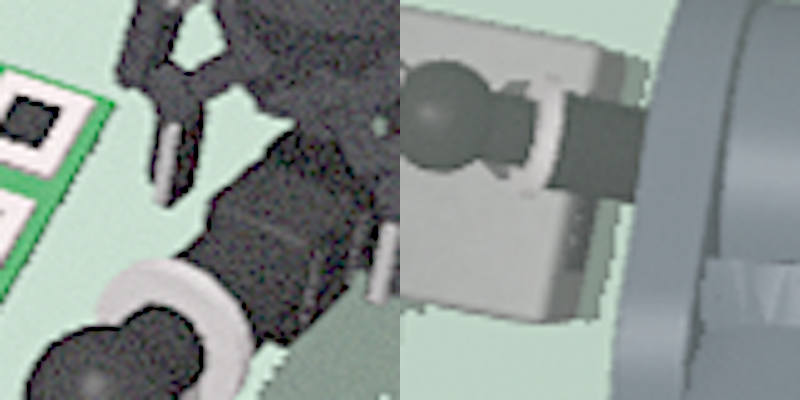

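The nozzle stays on with the jaws open: the cuff meets the collar at side-view (267,325) and top-view (216,247). I'll withdraw along the tool axis.

Emit:
jog_arm(rows=[[0,-0.0008,-0.0041,0.009,0,0,0],[0,-0.0015,-0.0082,0.018,0,0,0],[0,-0.003,-0.016,0.036,0,0,0],[0,-0.003,-0.016,0.036,0,0,0],[0,-0.04,-0.016,0.036,0,0,0],[0,-0.04,0,0.02,-5,0,0],[0,-0.04,0,0,-5,0,0],[0,-0.03,0,0,-5,0,0],[0,-0.02,0,0,-5,0,0],[0,0,0,0,0,0,0]])

```text
time_s: 13.98
position: [0.3662, -0.0615, 0.4488]
tcp_rot: [-0.418, 0.542, -0.537, 0.493]
wrist_force: [1.0, 0.4, -0.3]
width: 0.0853
```

```bash
python3 -c "
from tgt import *
d,a=run(stand=.0)
print(monitor.state()['qpos'])
a=vision.snapshot('side');b=vision.snapshot('top')
cv2.imwrite('pics/s3.png',a);cv2.imwrite('pics/t3.png',b)
c=np.hstack([cv2.resize(a[265:345,230:310],(400,400),interpolation=2),cv2.resize(b[210:290,185:265],(400,400),interpolation=2)])
c=cv2.convertScaleAbs(255*(c/255.)**.45)
s=cv2.imread('pics/side0.png')[415:475,260:330];t=cv2.imread('pics/top0.png')[262:312,135:195]
cv2.imwrite('pics/c11.png',c)
cv2.imwrite('pics/c12.png',np.hstack([cv2.resize(s,None,fx=5.6,fy=5.6,interpolation=2),cv2.resize(t,None,fx=6.72,fy=6.72,interpolation=2)]))"
```

```text
pos [ 0.3662 -0.0615  0.4488] F [ 1.   0.4 -0.3] tq [-0.05  0.08 -0.05] w 0.0853
target [ 5.454e-01 -4.000e-04  2.911e-01] delta [ 0.1792  0.0611 -0.1576] rotvec deg [ 2.e+01  4.e-02 -1.e-02]
[-0.19994878 -0.09125892 -0.25301295  1.34911865  0.08806355  1.54132471]
```

View pics/c11.png

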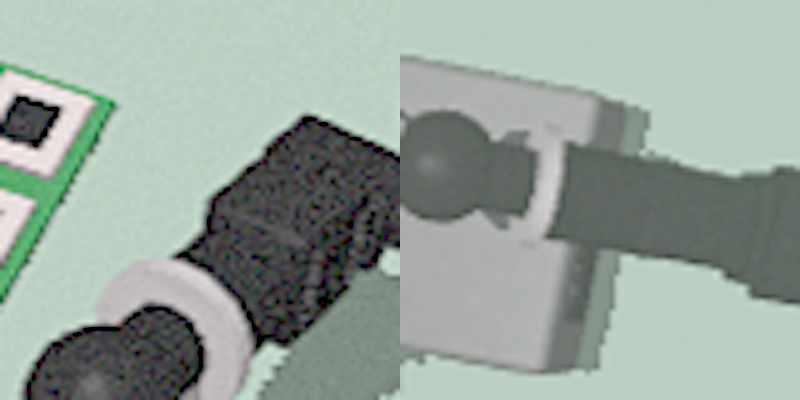

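View pics/c12.png

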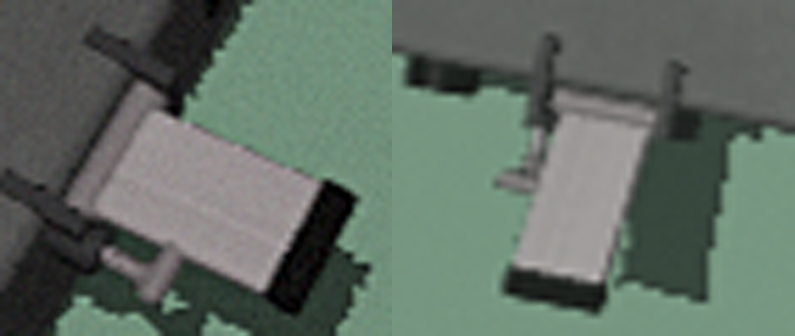

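View pics/t3.png

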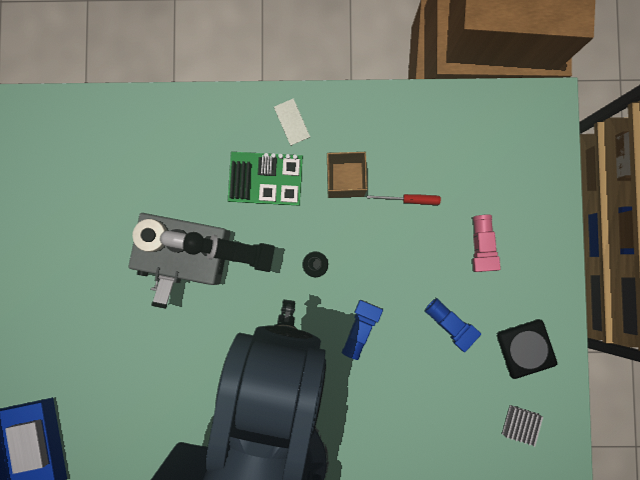

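The nozzle sits fully on the collar: no gap, the arm is clear and it isn't sagging. The lever's bead edge is at side-view (312,457) and top-view (159,302). Its hinge is at side-view (281,440) and top-view (166,278).

```bash
python3 -c "
from tgt import *
e,r1=tri((312.3,456.7),(159.4,302.4)); h,r2=tri((281,440.5),(166.3,277.7))
print(e,r1,h,r2,np.linalg.norm(e-h)); v=(e-h)/np.linalg.norm(e-h); print(v, np.arcsin(v[2]),np.degrees(np.arctan2(v[1],v[0])))
# nozzle axis from new pictures: rim/mouth coarse check
col=np.array([.5690,.1283,.1762]); 
for dr in(.33,.43,.53):
  yaw=np.radians(-100.4); d=np.array([np.cos(yaw)*np.cos(dr),np.sin(yaw)*np.cos(dr),-np.sin(dr)])
  print(dr,proj('side',col+.15*d),proj('top',col+.15*d))
c=np.hstack([cv2.resize(cv2.imread('pics/s3.png')[245:345,230:330],(400,400),interpolation=2),cv2.resize(cv2.imread('pics/t3.png')[200:300,200:300],(400,400),interpolation=2)])
cv2.imwrite('pics/c13.png',cv2.convertScaleAbs(255*(c/255.)**.45))
"
```

```text
[0.43195556 0.28200139 0.09918539] 0.0023103373166635894 [0.49372449 0.26897567 0.08546525] 8.744722901002978e-05 0.06460117706057637
[-0.95615793  0.20163285  0.2123822 ] 0.2140121316549773 168.0920385598105
0.33 [305.20205227 290.16963178] [272.71247114 257.23255104]
0.43 [304.03340843 296.1631698 ] [271.1188934  257.06126503]
0.53 [302.54639417 302.39343844] [269.00988832 256.79142803]
```

View pics/c13.png

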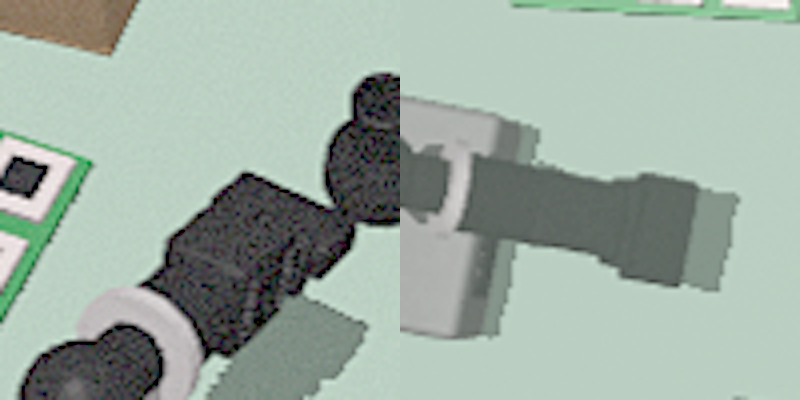

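The nozzle axis matches: the mouth end is at top-view (272,258.6), against (271,257) predicted. Next I'll close the jaws and move above the lever.

Emit:
jog_arm(rows=[[0.5,0,0.03,0,-2.3,0.4,0],[1,0.005,0.04,0,-2.3,0.4,0],[1,0.005,0.04,0,0,0,0],[1,0.01,0.04,0,0,0,0],[1,0.01,0.04,-0.01,0,0,0],[1,0.01,0.04,-0.01,0,0,0],[1,0.01,0.04,-0.01,0,0,0],[1,0.01,0.04,-0.01,0,0,0],[1,0.01,0.03,-0.01,0,0,0],[1,0,0,0,0,0,0],[1,0,0,0,0,0,0]])

```text
time_s: 15.45
position: [0.4375, 0.2782, 0.3973]
tcp_rot: [0.442, -0.525, 0.554, -0.471]
wrist_force: [-0.6, -0.4, -0.2]
width: -0.0004
```

```bash
python3 -c "
from h import *
s=monitor.state();M=R.from_quat(s['tcp_rot']).as_matrix();print(s['position'],s['width'],s['wrist_force'],M.round(3),s['qpos'])"
```

```text
[0.43751287 0.2781644  0.39733602] -0.00038196445588181585 [-0.6101371  -0.3977807  -0.20089286] [[-0.165  0.059  0.985]
 [-0.986 -0.005 -0.165]
 [-0.004 -0.998  0.059]] [ 0.57634313  0.22546183 -0.03805789  1.2609724  -0.03655957  2.31231495]
```

Emit:
jog_arm(rows=[[1,0,0.003,0,0,3.4,0],[1,0,0,-0.035,0,0,0],[1,0,0,-0.035,0,0,0],[1,0,0,-0.03,0,0,0],[1,0,0,-0.012,0,0,0],[1,0,0,0,0,0,0],[1,0,0,0,0,0,0]])

```text
time_s: 16.32
position: [0.4376, 0.2814, 0.287]
tcp_rot: [0.457, -0.538, 0.541, -0.456]
wrist_force: [0.6, 0.4, 0.8]
width: 0.0002
```

```bash
python3 -c "
from h import *
s=monitor.state();print(s['position'],s['wrist_force'])
a=vision.snapshot('side');b=vision.snapshot('top')
c=np.hstack([cv2.resize(a[380:480,240:340],(400,400),interpolation=2),cv2.resize(b[240:340,120:220],(400,400),interpolation=2)])
cv2.imwrite('pics/c14.png',cv2.convertScaleAbs(255*(c/255.)**.6))
"
```

```text
[0.43758682 0.28138698 0.28702102] [0.55621861 0.35736993 0.83657119]
```

View pics/c14.png

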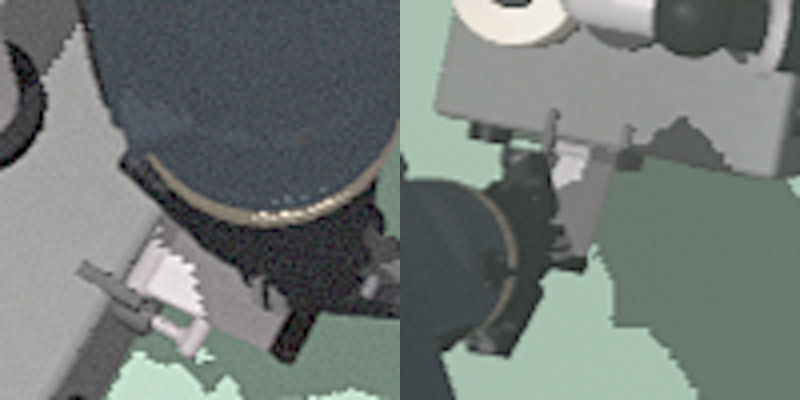

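The closed fingers are over the outer half of the paddle, with the bead still showing at side-view (314,463) and top-view (160,305). I'll press down.

Emit:
jog_arm(rows=[[1,0,0,-0.008,0,0,0],[1,0,0,-0.008,0,0,0],[1,0,0,-0.006,0,0,0],[1,0,0,0,0,0,0]])

```text
time_s: 16.92
position: [0.4369, 0.2812, 0.2631]
tcp_rot: [0.458, -0.538, 0.541, -0.456]
wrist_force: [-1.6, 0.3, 2.7]
width: 0.0001
```

Emit:
jog_arm(rows=[[1,0,0,-0.006,0,0,0],[1,0,0,-0.006,0,0,0],[1,0,0,-0.006,0,0,0],[1,0,0,0,0,0,0]])

```text
time_s: 17.42
position: [0.4371, 0.2811, 0.2452]
tcp_rot: [0.458, -0.538, 0.541, -0.456]
wrist_force: [-0.3, 0.2, 0.4]
width: 0.0002
```

Emit:
jog_arm(rows=[[1,0,0,-0.005,0,0,0],[1,0,0,0,0,0,0]])

```text
time_s: 17.68
position: [0.4373, 0.2813, 0.2406]
tcp_rot: [0.458, -0.538, 0.541, -0.456]
wrist_force: [0.7, -0.2, 3.4]
width: 0.0002
```

Emit:
jog_arm(rows=[[1,0,0,-0.005,0,0,0],[1,0,0,0,0,0,0]])

```text
time_s: 17.92
position: [0.4377, 0.2814, 0.2367]
tcp_rot: [0.457, -0.538, 0.542, -0.457]
wrist_force: [-2.3, -4.5, 22.8]
width: 0.0004
```

```bash
python3 -c "
from h import *
a=vision.snapshot('side');b=vision.snapshot('top')
c=np.hstack([cv2.resize(a[380:480,240:340],(400,400),interpolation=2),cv2.resize(b[240:340,120:220],(400,400),interpolation=2)])
cv2.imwrite('pics/c15.png',cv2.convertScaleAbs(255*(c/255.)**.6))
"
```

```text
(no output)
```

View pics/c15.png

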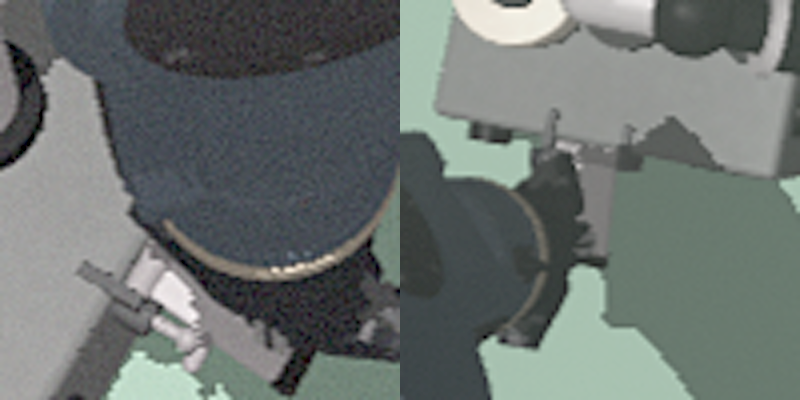

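The paddle is at its stop (22.8 N, about 35 mm down). I'll retreat and check that the catch holds.

Emit:
jog_arm(rows=[[1,0,0,0.01,0,0,0],[1,0,0,0.03,0,0,0],[1,0,0,0.04,0,0,0],[1,0,0,0.05,0,0,0],[1,-0.03,0,0.05,0,0,0],[1,-0.05,0,0.02,0,0,0],[1,-0.05,-0.01,0,0,0,0],[1,-0.03,-0.04,0,0,0,0],[1,0,-0.05,0,0,0,0],[1,0,-0.05,0,0,0,0],[1,0,0,0,0,0,0],[1,0,0,0,0,0,0]])

```text
time_s: 19.52
position: [0.2772, 0.1314, 0.4357]
tcp_rot: [0.458, -0.538, 0.541, -0.456]
wrist_force: [-0.1, 0.5, 0.7]
width: 0.0001
```

```bash
python3 -c "
from h import *
print(monitor.state()['wrist_force'])
a=vision.snapshot('side');b=vision.snapshot('top')
c=np.hstack([cv2.resize(a[380:480,240:340],(400,400),interpolation=2),cv2.resize(b[200:300,120:220],(400,400),interpolation=2)])
cv2.imwrite('pics/c16.png',cv2.convertScaleAbs(255*(c/255.)**.6))
cv2.imwrite('pics/t4.png',b);cv2.imwrite('pics/s4.png',a)
o=cv2.imread('pics/t3.png');print('nozzle region diff',np.abs(o[235:285,205:285].astype(int)-b[235:285,205:285]).mean())
"
```

```text
[-0.05520642  0.51454889  0.72242067]
nozzle region diff 2.70975
```

View pics/c16.png

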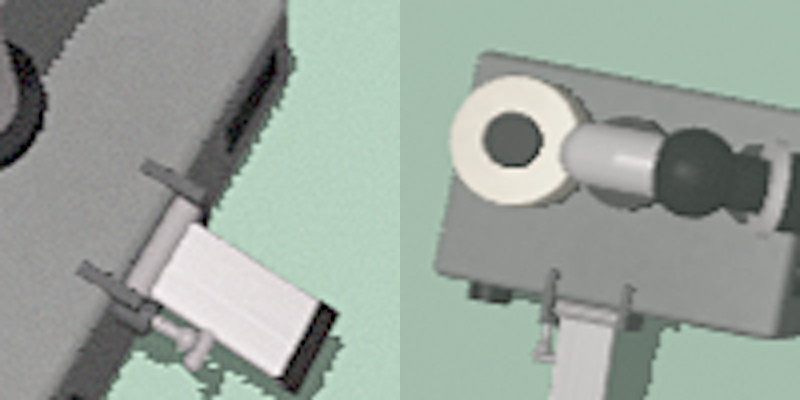

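View pics/s4.png

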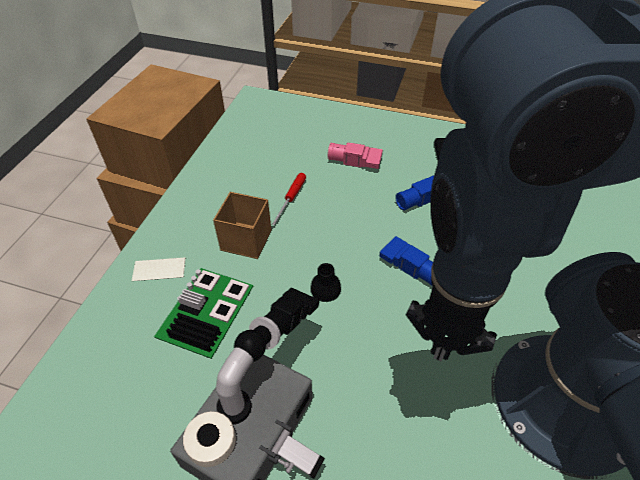

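```bash
python3 -c "
from h import *
s=cv2.imread('pics/s4.png')[415:475,260:330];t=cv2.imread('pics/t4.png')[262:312,135:195]
cv2.imwrite('pics/c17.png',np.hstack([cv2.resize(s,None,fx=5.6,fy=5.6,interpolation=2),cv2.resize(t,None,fx=6.72,fy=6.72,interpolation=2)]))"
```

```text
(no output)
```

View pics/c17.png

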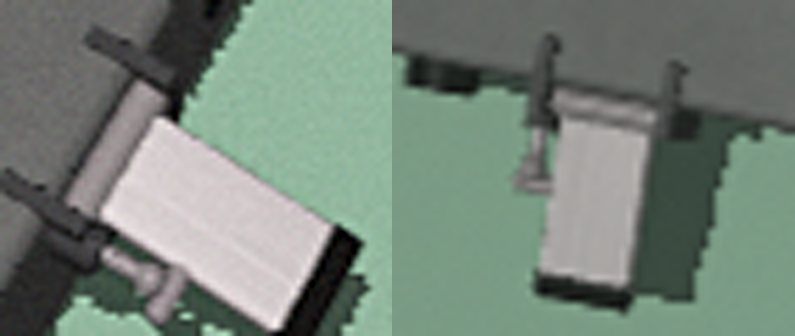

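```bash
python3 -c "
from h import *
e,r=tri((314.6,464.2),(163.5,303.4));print(e,r)
print('angle change', np.arcsin((e[2]-.0855)/.068), np.arcsin((.0992-.0855)/.068))"
```

```text
[0.42797197 0.28222009 0.06503233] 0.0028835755536482043
angle change -0.3057360199025373 0.2028590641765483
```

The bead edge dropped 34 mm, about 0.5 rad, so the catch is holding. The nozzle is unchanged. Handing in.

```bash
python3 -c "
from rig import order
print(order.sign_off())"
```

```text
the job is handed in; nothing more can be done
None
```

I pushed the black slot nozzle onto the spigot, let go, then pressed the damper lever down to its stop and backed the arm away. The job is handed in, at about 20 s on the robot's clock; the sign-off reports no verdict.

- **Nozzle:** the final axial push was about 44 N, rising steeply. After release, no gap to the collar shows in either view. The mouth end lies within about 2 px of where the measured spigot axis puts it in the top view. The spigot's droop is my estimate, about 0.43 rad, good to roughly 0.05 rad. That view was not re-measured after the lever press, but the nozzle looked unchanged in the later pictures.
- **Lever:** it met its stop at about 23 N. After the arm left, its bead edge sat about 34 mm lower than at the start, roughly 0.5 rad down, so the catch holds it. The absolute angles came out about 0.1 rad off the stated ones, from hinge height error, so I rely on the change rather than the absolute value.
- **Other things:** the bell, carton, board and screwdriver look unmoved in the last side view. The arm is clear, with wrist force under 1 N.

No check failed.

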